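Put the check weights back in their cradles

TASK

The balance check is over: take the stack of steel check weights apart and put all four weights away, each lying flat in the wooden cradle that fits its size, seated on the felt and right way up. Do not shift the rubber bung or the glass beaker that stand among them.

Things in the scene. Friction and masses are not known exactly. Their poses are not given: they have to be found in the camera images.
- weight_a: the largest check weight: a plain brushed-steel disc, 64 mm in diameter, 24 mm high, about 450 g (varies a little). Origin at the centre of its underside, z up along its axis. Stands on the bench, alone or as the foot of the stack.
- weight_b: the second largest check weight: a plain brushed-steel disc, 52 mm in diameter, 24 mm high, about 300 g (varies a little). Origin at the centre of its underside, z up along its axis. Stands on the bench, alone or as the foot of the stack.
- weight_c: the second smallest check weight: a plain brushed-steel disc, 40 mm in diameter, 24 mm high, about 180 g (varies a little). Origin at the centre of its underside, z up along its axis. Starts as the middle of the three-high stack, on the 64 mm or the 52 mm weight.
- weight_d: the smallest check weight: a plain brushed-steel disc, 28 mm in diameter, 24 mm high, about 100 g (varies a little). Origin at the centre of its underside, z up along its axis. Starts on top of the stack, on the 40 mm weight.
- cradle_a: the cradle of the 64 mm weight: a low round pale-wood tray fixed to the bench, 89.5 mm across outside, with a round felt-floored recess 75.5 mm across. Origin at the centre of its underside, z up; recess floor 6 mm and rim 12 mm above it (and above the bench). Each weight sits in its own recess with about 6 mm to spare all round; the next larger weight does not go in.
- cradle_b: the cradle of the 52 mm weight: a low round pale-wood tray fixed to the bench, 77.5 mm across outside, with a round felt-floored recess 63.5 mm across. Origin at the centre of its underside, z up; recess floor 6 mm and rim 12 mm above it (and above the bench). Each weight sits in its own recess with about 6 mm to spare all round; the next larger weight does not go in.
- cradle_c: the cradle of the 40 mm weight: a low round pale-wood tray fixed to the bench, 65.5 mm across outside, with a round felt-floored recess 51.5 mm across. Origin at the centre of its underside, z up; recess floor 6 mm and rim 12 mm above it (and above the bench). Each weight sits in its own recess with about 6 mm to spare all round; the next larger weight does not go in.
- cradle_d: the cradle of the 28 mm weight: a low round pale-wood tray fixed to the bench, 53.5 mm across outside, with a round felt-floored recess 39.5 mm across. Origin at the centre of its underside, z up; recess floor 6 mm and rim 12 mm above it (and above the bench). Each weight sits in its own recess with about 6 mm to spare all round; the next larger weight does not go in.
- bung: a red-brown rubber bung standing among the weights, 35 mm across, 28 mm high; not part of the job. Origin at the centre of its underside.
- beaker: an empty glass beaker standing among the weights, 58 mm across, 71 mm high; not part of the job. Origin at the centre of its underside.

How it is judged:
By the outcome, as a careful person would: the job done as asked, in the order asked, and still so for the second after the job is handed in, with the robot touching nothing.
It also fails if it takes over 120 s, if anything falls off the work surface, if the arm or the gripper's body presses on something with over 40 N, if the wrist force passes 120 N, or if a joint passes its speed limit or range.

ROBOT

A 6-joint arm with a two-finger parallel gripper is mounted at the origin on a cart in front of the work surface, level with it; the furniture and walls round the work are solid. World frame = base frame: x ahead of the robot, y to its left, z up, the work surface at z = 0. Lengths are in m, angles in rad, forces in N, time in s.
With the tool pointing down it reaches from about 0.425 to 0.95 m from the base axis. Payload 14.7 kg.
Tool frame: the origin (TCP) lies on the mounting face of the last link; the fingertips stand 173 mm ahead of it and the grasp point (between the pads) lies 155 mm ahead of it; z points along the fingers, y is the line along which they close (so a half turn about z gives the same grasp; the last joint's range is limited). The gripper opens to 85 mm and grips with 20 to 120 N. Pads are 22 mm wide; open, the fingers measure 114 mm over their backs; the gripper's body (76 mm by 85 mm) begins 54 mm behind the grasp point. The pads swing forward as they close: fully open they stand 13 mm farther back than shut.
Start: joints at [-1.31, 0.48, 1.596, -0, 1.065, -0.047], TCP at [0.197, -0.619, 0.405] pointing down, gripper open.
Joint ranges: [-2.75, 2.75], [-0.82, 2.05], [0.23, 2.67], [-1.56, 4.7], [0.09, 2.69], [-2.92, 2.92]. Speed limits (rad/s): [1.89, 1.89, 2.39, 3.01, 3.01, 3.01].

INTERFACE

Orientations are given as a unit quaternion [w, x, y, z].
In Python, from workcell import telemetry, imaging, arm gives the robot as it stands.
- The arm moves only by the tool arm_command, never from a script. Its argument "targets" is text: rows parted by semicolons, each of 6 numbers parted by spaces: the shift along the world's x, y, z each as a share of 50 cm, from -1 to 1, then the turn, a rotation vector about the world's x, y, z each as a share of 45 degrees, from -1 to 1. In form: x y z wx wy wz; .... A call has 1 to 10 rows; each row is the pose to reach, as a shift and turn from the pose commanded when the call began; what a row does not reach only later rows make up. A row lasts 1/12 s, in which the tool goes at most 41.7 mm and 7.16 degrees, less where a joint would pass 70% of its speed; a pose out of reach is approached as far as the arm can. A call with a number of a shift or a turn outside -1 to 1 is refused whole. A call with a gripper value outside its range is refused whole. "claw" is the opening, from 0 (shut) to 1 (fully open), set as the call begins (left out, the last holds). The fingers move at their own pace and stop on an object; "grip_force" is the grip in N (left out, the last holds). Time passes only in rows, so rows that repeat a pose let the fingers close. It gives the time, the measured TCP pose, the force, the opening and the grip force at its end, in the units of the state.
- telemetry.get_obs(): the state, without advancing time (a new reading comes with each control period).
- imaging.read_camera(name): name is "scene" or "top" or "wrist"; returns a dict with "image" (480x640x3 uint8, blue, green, red), "mtx" (3x3 intrinsics, pixels), "k1" (the pictures are not rectified: a ray, as slopes to the right and down, at radius r is drawn at 1 + k1 r^2 times it, then the intrinsics apply), "R" (3x3) and "t" (3): a world point X has camera coordinates R X + t. Camera axes: x right, y down, z forward; pixel columns grow to the right and rows downward; lengths in m; the calibration is good to about 2 mm. A picture is of the moment at which its call begins. There is no depth.
- arm.job_done(): hands the job in; it is judged then, once.
The state is a dict: "time_s": time; "joint_pos": joint angles; "dq": joint speeds; "joint_torque": joint torques, N m; "ee_pos": TCP position; "tcp_rot": TCP orientation; "ft_force": force on the tool from outside, world axes, zero at the start; "wrist_torque": the same for the moment, N m; "width": finger opening in m; "finger_force": force on a finger pad.
Only numpy, scipy, OpenCV 4.12 (cv2) and the standard library are available. Lean on these libraries where they do the work, as an engineer would, in place of code of your own. Each camera call takes 0.05 s, during which the arm holds its last target. There are 200 camera calls.

## Working session

There is one attempt and no reset: what is moved stays moved. The work goes in short steps, Python scripts to look and compute and a tool call to move; the robot and the scene stay as the last step left them, time stands still between calls to the robot, and variables do not carry over. Pictures are saved under pics/ and viewed, at most 14 in all, crops included, and the job is handed in when it is done.

Besides the shell and the picture viewer there is one more tool, called after "Call:" as name(argument=value, ...) on one line, values as JSON. arm_command: Moves the arm, as the interface text tells. Shift numbers are shares of 50 cm and turn numbers shares of 45 degrees, none past 1 either way. Its arguments: {"type":"object","properties":{"targets":{"type":"string"},"claw":{"type":"number"},"grip_force":{"type":"number"}},"required":["targets"]}

```bash
mkdir -p pics; ls; cat > h.py <<'E'
import sys,cv2,numpy as np
sys.path.insert(0,'.')
from workcell import telemetry,imaging,arm
def snap(n,f):
    c=imaging.read_camera(n); cv2.imwrite(f'pics/{f}.png',c['image'])
    np.savez(f'pics/{f}.npz',mtx=c['mtx'],k1=c['k1'],R=c['R'],t=c['t']); return c
def cal(f):
    d=np.load(f'pics/{f}.npz'); return d
def proj(c,X):
    p=np.atleast_2d(X)@np.array(c['R']).T+np.array(c['t']); s=p[:,:2]/p[:,2:]
    s=s*(1+float(c['k1'])*(s**2).sum(1,keepdims=True)); M=np.array(c['mtx'])
    return s@M[:2,:2].T+M[:2,2]
def pix2z(c,uv,z):
    M=np.array(c['mtx']);R=np.array(c['R']);t=np.array(c['t'])
    s=cv2.undistortPoints(np.array(uv,float).reshape(-1,1,2),M,np.array([float(c['k1']),0,0,0])).reshape(-1,2)
    # drawn = s*(1+k1 r^2): same as opencv model
    d=np.c_[s,np.ones(len(s))]@R; o=-R.T@t
    return o+d*((z-o[2])/d[:,2])[:,None]
E
python3 - <<'E'
from h import *
for n in('top','scene'):
    c=snap(n,n+'0'); print(n,np.round(-np.array(c['R']).T@c['t'],3),np.round(c['R'],2).tolist(),c['k1'],c['mtx'])
print(telemetry.get_obs())
E
```

```text
pics
top [ 0.434 -0.007  1.347] [[-0.03, -1.0, 0.0], [-1.0, 0.03, -0.08], [0.08, -0.0, -1.0]] -0.06712882409632041 [[556.88760659   0.         320.15857044]
 [  0.         556.88760659 233.21989768]
 [  0.           0.           1.        ]]
scene [0.021 1.053 0.786] [[-0.91, -0.42, -0.02], [-0.21, 0.48, -0.85], [0.37, -0.77, -0.52]] -0.02196076751896646 [[534.82299819   0.         320.70956201]
 [  0.         534.82299819 240.25004389]
 [  0.           0.           1.        ]]
{'time_s': 0.1, 'joint_pos': array([-1.30960197e+00,  4.80741888e-01,  1.59682507e+00, -5.55952475e-05,
        1.06509197e+00, -4.66119109e-02]), 'dq': array([ 3.83490607e-04, -1.42175328e-03, -2.62443092e-04, -1.51928256e-03,
       -1.45386512e-03,  8.13069480e-05]), 'joint_torque': array([ 1.77896149e-03, -9.52253866e+01, -4.31037247e+01,  2.52525092e-05,
        5.32181177e-03, -7.39491242e-06]), 'ee_pos': array([ 0.19688429, -0.61926664,  0.40414885]), 'tcp_rot': array([-5.27467314e-04,  9.88178063e-01,  1.53309590e-01, -8.12624837e-05]), 'ft_force': array([-0.30129306, -0.67755655,  0.53262974]), 'wrist_torque': array([ 0.04938852, -0.03652977, -0.00808859]), 'finger_force': 0.0, 'width': 0.08536233885308962}
```

View pics/top0.png

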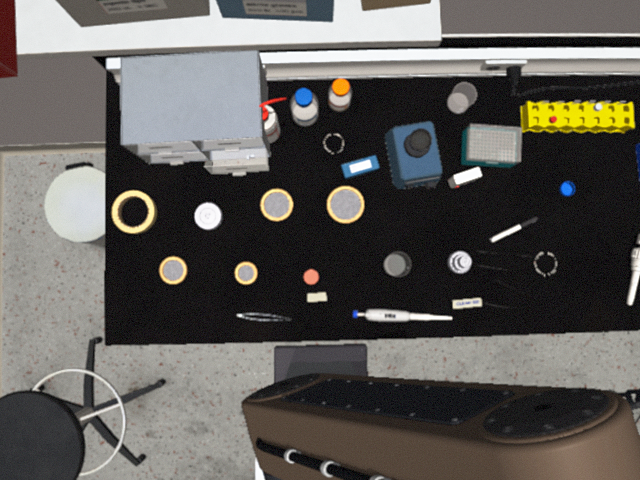

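View pics/scene0.png

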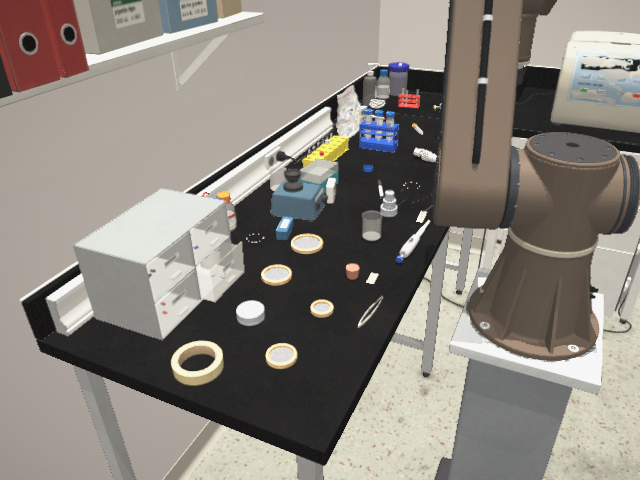

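Top view: cradles near (345,205), (276,205), (173,270) and (246,272); a lone weight at (208,215), the stack at (459,262), the beaker at (397,264) and the bung at (311,277). Next I'll measure them.

```bash
python3 - <<'E'
from h import *
im=cv2.imread('pics/top0.png');c=cal('top0');hsv=cv2.cvtColor(im,cv2.COLOR_BGR2HSV)
def blob(u,v,r,mask):
    m=np.zeros_like(mask);cv2.circle(m,(u,v),r,255,-1);m&=mask
    k=max(cv2.findContours(m,cv2.RETR_EXTERNAL,cv2.CHAIN_APPROX_NONE)[0],key=cv2.contourArea)
    e=cv2.fitEllipse(cv2.convexHull(k));return e
br=(hsv[...,2]>70).astype(np.uint8)*255
for n,u,v,r,z in [('c1',345,205,25,.012),('c2',276,205,22,.012),('c3',173,270,20,.012),('c4',246,272,18,.012),('w1',208,215,20,.024),('stack',459,262,20,.024),('bung',311,277,14,.028)]:
    (x,y),(a,b),_=blob(u,v,r,br)
    P=pix2z(c,[[x,y],[x-a/2,y],[x+a/2,y],[x,y-b/2],[x,y+b/2]],z)
    print(n,round(x,1),round(y,1),P[0,:2].round(4),'diam',np.linalg.norm(P[1]-P[2]).round(4),np.linalg.norm(P[3]-P[4]).round(4))
print('beaker top',pix2z(c,[397,264],.04))
v=cv2.imread('pics/scene0.png')
A=cv2.resize(im[230:300,370:490],(800,467),interpolation=cv2.INTER_CUBIC)
cv2.imwrite('pics/crop1.png',A)
cv2.imwrite('pics/crop2.png',cv2.resize(v[180:270,330:450],(800,600),interpolation=cv2.INTER_CUBIC))
E
```

```text
c1 345.1 204.1 [ 0.6072 -0.0734] diam 0.093 0.0949
c2 276.2 204.3 [0.6109 0.0929] diam 0.0811 0.0828
c3 172.7 269.9 [0.459  0.3452] diam 0.0705 0.0702
c4 245.6 272.6 [0.4484 0.1696] diam 0.0573 0.0577
w1 207.7 215.7 [0.5863 0.2568] diam 0.0679 0.0682
stack 459.6 261.8 [ 0.4603 -0.3418] diam 0.0554 0.0573
bung 310.8 276.4 [0.4353 0.0134] diam 0.0383 0.0386
beaker top [[ 0.45896068 -0.18967234  0.04      ]]
```

View pics/crop1.png

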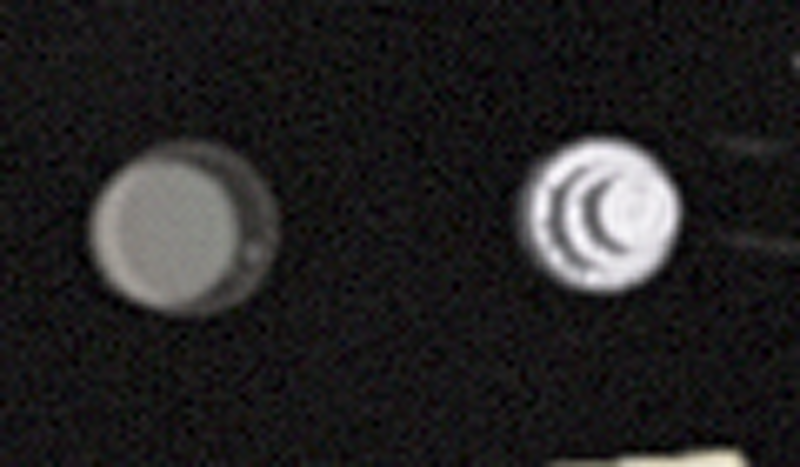

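View pics/crop2.png

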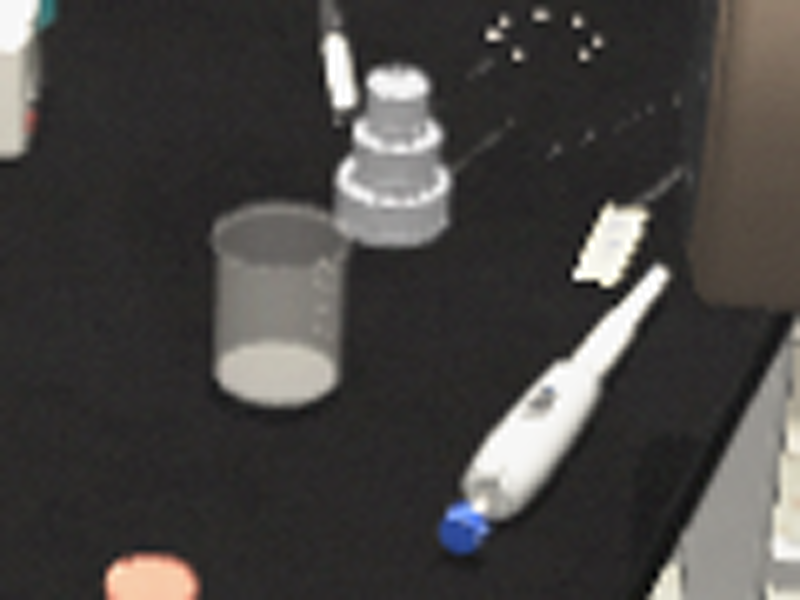

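```bash
python3 - <<'E'
from h import *
c=cal('top0');print('d',pix2z(c,[464.8,261.8],.072),'beaker',pix2z(c,[394.7,265.2],.003))
E
```

```text
d [[ 0.45912131 -0.34176022  0.072     ]] beaker [[ 0.45692629 -0.18918685  0.003     ]]
```

Call:
arm_command(targets="0.5 0.55 -0.05 0 0 0; 0.5 0.55 -0.05 0 0 0; 0.5 0.55 -0.05 0 0 0; 0.5 0.55 -0.05 0 0 0; 0.5 0.55 -0.05 0 0 0; 0.5 0.55 -0.05 0 0 0; 0.5 0.55 -0.05 0 0 0; 0.5 0.55 -0.05 0 0 0; 0.5 0.55 -0.05 0 0 0; 0.5 0.55 -0.05 0 0 0", claw=0.65, grip_force=40)

```text
time_s: 0.93
ee_pos: [0.4503, -0.3398, 0.3791]
tcp_rot: [-0.001, 0.988, 0.155, 0.0]
ft_force: [-0.0, 0.4, -0.2]
width: 0.0555
finger_force: 0.0
```

Call:
arm_command(targets="0 0 0 0 0 0; 0 0 0 0 0 0; 0 0 0 0 0 0; 0 0 0 0 0 0")

```text
time_s: 1.27
ee_pos: [0.4462, -0.3454, 0.3797]
tcp_rot: [0.0, 0.988, 0.153, -0.0]
ft_force: [-0.4, -0.9, 0.3]
width: 0.0556
finger_force: 0.0
```

```bash
python3 - <<'E'
from h import *
c=snap('wrist','w1');o=telemetry.get_obs();print(o['ee_pos'],o['width'],o['time_s'])
print(-np.array(c['R']).T@c['t'],np.round(c['R'],2).tolist())
E
```

```text
[ 0.44621335 -0.34540764  0.37969994] 0.0552371576423931 1.3167
[ 0.51722541 -0.32243274  0.34926245] [[0.3, -0.95, -0.0], [-0.91, -0.29, 0.29], [-0.28, -0.09, -0.96]]
```

View pics/w1.png

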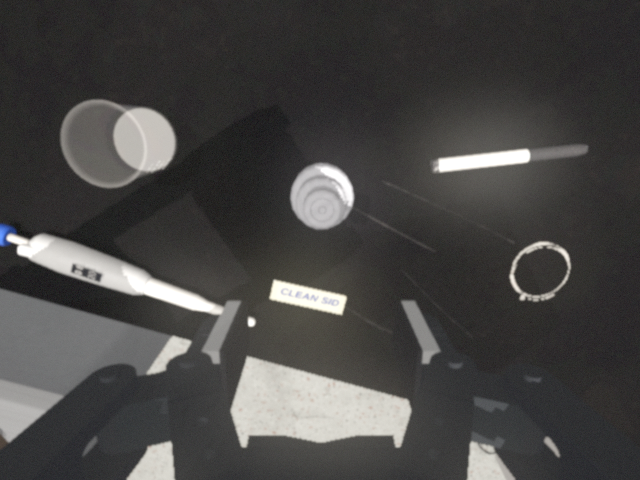

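Wrist view: the top disc of the stack is centred near (321,209), the middle disc's rim near (322,203), and the fingertips show at the bottom, (225,305) and (415,305).

```bash
python3 - <<'E'
from h import *
c=cal('w1');print('d',pix2z(c,[321,209],.072))
im=cv2.imread('pics/w1.png');g=cv2.cvtColor(im,cv2.COLOR_BGR2GRAY)
cv2.imwrite('pics/w1c.png',cv2.resize(im[150:240,275:370],(633,600),interpolation=cv2.INTER_CUBIC))
E
```

```text
d [[ 0.45985369 -0.34072812  0.072     ]]
```

View pics/w1c.png

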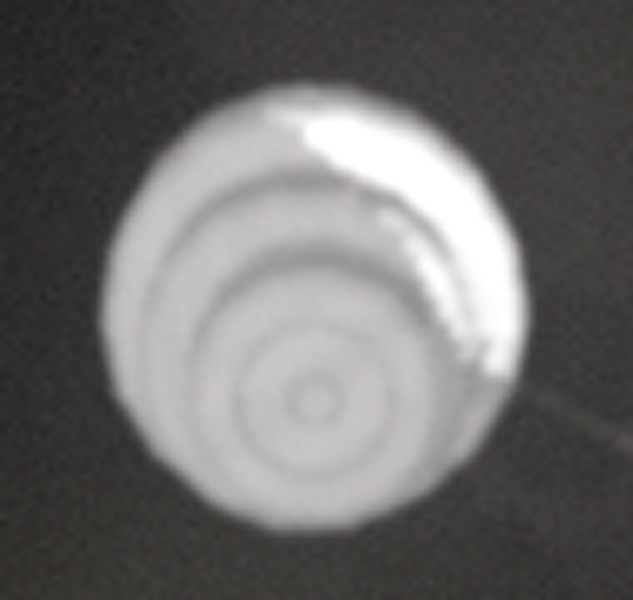

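Call:
arm_command(targets="0.025 0.006 0 0 0 0; 0.025 0.006 -0.07 0 0 0; 0.025 0.006 -0.14 0 0 0; 0.025 0.006 -0.2 0 0 0; 0.025 0.006 -0.25 0 0 0; 0.025 0.006 -0.28 0 0 0; 0.025 0.006 -0.3 0 0 0; 0.025 0.006 -0.3 0 0 0; 0.025 0.006 -0.3 0 0 0; 0.025 0.006 -0.3 0 0 0")

```text
time_s: 2.15
ee_pos: [0.4599, -0.3419, 0.2307]
tcp_rot: [0.001, 0.988, 0.153, 0.001]
ft_force: [0.2, 0.1, -0.5]
width: 0.0555
finger_force: 0.0
```

Call:
arm_command(targets="0 0 0 0 0 0; 0 0 0 0 0 0; 0 0 0 0 0 0; 0 0 0 0 0 0; 0 0 0 0 0 0; 0 0 0 0 0 0; 0 0 0 0 0 0", claw=0, grip_force=30)

```text
time_s: 2.73
ee_pos: [0.4598, -0.3417, 0.2308]
tcp_rot: [0.001, 0.988, 0.153, 0.001]
ft_force: [-0.2, -0.3, 9.3]
width: 0.0262
finger_force: 28.9
```

Call:
arm_command(targets="0 0 0.05 0 0 0; 0 0 0.12 0 0 0; 0 0 0.2 0 0 0; 0 0 0.24 0 0 0; 0.02 0.05 0.24 0 0 0; 0.03 0.12 0.24 0 0 0; 0.03 0.2 0.24 0 0 0; 0.03 0.28 0.24 0 0 0; 0.03 0.36 0.24 0 0 0; 0.03 0.44 0.24 0 0 0")

```text
time_s: 3.57
ee_pos: [0.474, -0.1197, 0.3502]
tcp_rot: [0.0, 0.988, 0.153, 0.0]
ft_force: [1.1, 0.4, -0.5]
width: 0.0265
finger_force: 30.2
```

Call:
arm_command(targets="0 0.08 0 0 0 0; -0.01 0.16 0 0 0 0; -0.02 0.24 0 0 0 0; -0.03 0.32 0 0 0 0; -0.04 0.4 0 0 0 0; -0.05 0.48 0 0 0 0; -0.05 0.54 0 0 0 0; -0.05 0.58 0 0 0 0; -0.05 0.58 0 0 0 0; -0.05 0.58 0 0 0 0")

```text
time_s: 4.4
ee_pos: [0.4492, 0.1695, 0.35]
tcp_rot: [-0.0, 0.988, 0.155, 0.0]
ft_force: [-0.4, -0.6, -0.6]
width: 0.0264
finger_force: 30.2
```

```bash
python3 - <<'E'
from h import *
c=snap('wrist','w2');o=telemetry.get_obs();print(o['ee_pos'],o['width'],o['time_s'],o['joint_pos'],o['finger_force'])
print('expected cradle d px',proj(c,[[.448,.170,.006]]), 'held', proj(c,np.r_[o['ee_pos'][:2],o['ee_pos'][2]-.18]))
E
```

```text
[0.44923037 0.16864864 0.34991379] 0.02647776271200486 4.45 [ 2.96012371e-01  3.17137753e-01  2.03554181e+00 -2.17406532e-04
  7.88728284e-01  1.55794963e+00] 30.242262482643127
expected cradle d px [[320.31734978 218.47821282]] held [[323.8330462  310.25297414]]
```

View pics/w2.png

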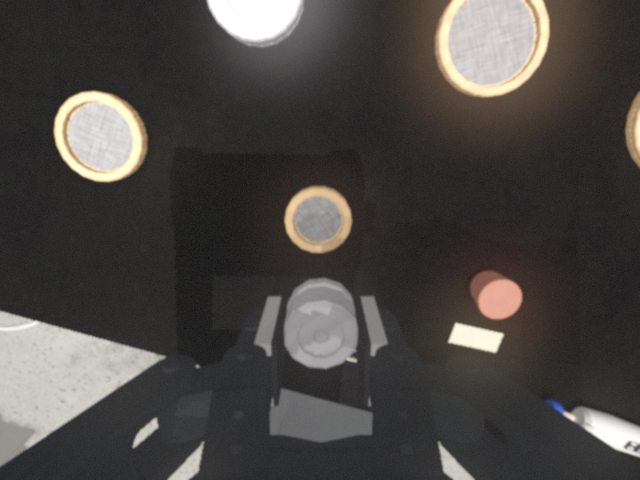

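Held disc hangs straight; its top is at (321,337). The cradle d recess is at (318,219), as expected to within about 1.5 mm.

Call:
arm_command(targets="-0.002 0.004 -0.06 0 0 0; -0.002 0.004 -0.13 0 0 0; -0.002 0.004 -0.2 0 0 0; -0.002 0.004 -0.25 0 0 0; -0.002 0.004 -0.28 0 0 0; -0.002 0.004 -0.3 0 0 0; -0.002 0.004 -0.31 0 0 0; -0.002 0.004 -0.32 0 0 0; -0.002 0.004 -0.32 0 0 0; -0.002 0.004 -0.32 0 0 0")

```text
time_s: 5.28
ee_pos: [0.4488, 0.1705, 0.1903]
tcp_rot: [-0.0, 0.988, 0.153, 0.0]
ft_force: [-0.7, 0.6, 0.9]
width: 0.0265
finger_force: 30.3
```

```bash
python3 - <<'E'
from h import *
c=snap('wrist','w3');o=telemetry.get_obs();print(o['ee_pos'],o['ft_force'])
E
```

```text
[0.44880087 0.17055437 0.19046356] [-0.16671438 -0.42217697 -0.27340144]
```

View pics/w3.png

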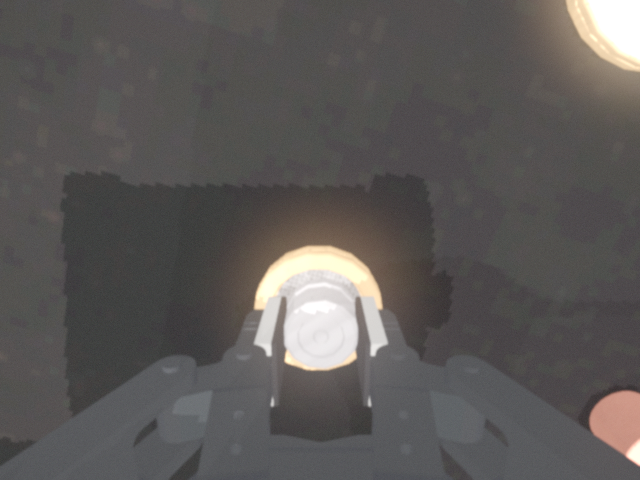

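The disc sits inside the recess, over the felt. Next: lower it 1.5 mm, release, rise.

Call:
arm_command(targets="0 0 -0.003 0 0 0; 0 0 -0.003 0 0 0; 0 0 -0.003 0 0 0")

```text
time_s: 5.58
ee_pos: [0.4488, 0.1707, 0.1888]
tcp_rot: [-0.0, 0.988, 0.153, 0.001]
ft_force: [0.8, -0.7, 5.6]
width: 0.0264
finger_force: 30.9
```

Call:
arm_command(targets="0 0 0 0 0 0; 0 0 0 0 0 0; 0 0 0 0 0 0; 0 0 0 0 0 0; 0 0 0 0 0 0; 0 0 0.06 0 0 0; 0 0 0.12 0 0 0; 0 0 0.2 0 0 0; 0 0 0.28 0 0 0; 0 0 0.323 0 0 0", claw=0.65)

```text
time_s: 6.42
ee_pos: [0.4488, 0.1707, 0.3535]
tcp_rot: [-0.0, 0.988, 0.153, 0.002]
ft_force: [2.4, 0.7, -0.1]
width: 0.055
finger_force: 0.0
```

Call:
arm_command(targets="0.05 -0.08 0 0 0 0; 0.05 -0.16 0 0 0 0; 0.05 -0.24 0 0 0 0; 0.05 -0.32 0 0 0 0; 0.05 -0.4 0 0 0 0; 0.04 -0.48 0 0 0 0; 0.04 -0.56 0 0 0 0; 0.04 -0.64 0 0 0 0; 0.03 -0.72 0 0 0 0; 0.02 -0.8 0 0 0 0")

```text
time_s: 7.25
ee_pos: [0.4578, -0.2315, 0.3497]
tcp_rot: [0.0, 0.988, 0.153, 0.0]
ft_force: [1.7, -0.2, 0.2]
width: 0.0555
finger_force: 0.0
```

Call:
arm_command(targets="0 -0.08 0 0 0 0; 0 -0.16 0 0 0 0; 0 -0.22 0 0 0 0; 0 -0.222 0 0 0 0; 0 -0.222 0 0 0 0; 0 -0.222 0 0 0 0")

```text
time_s: 7.75
ee_pos: [0.4581, -0.34, 0.3493]
tcp_rot: [-0.001, 0.988, 0.153, -0.0]
ft_force: [1.1, -0.1, -0.2]
width: 0.0555
finger_force: 0.0
```

```bash
python3 - <<'E'
from h import *
c=snap('wrist','w4');t=snap('top','t4');o=telemetry.get_obs();print(o['ee_pos'],o['width'],o['time_s'])
a=c['image'][100:320,200:480];b=t['image'][250:295,220:275]
cv2.imwrite('pics/m4.png',np.hstack([cv2.resize(a,(420,330)),cv2.resize(b,(370,330),interpolation=cv2.INTER_CUBIC)]))
E
```

```text
[ 0.45838844 -0.33930075  0.34958845] 0.055630715189013746 7.85
```

View pics/m4.png

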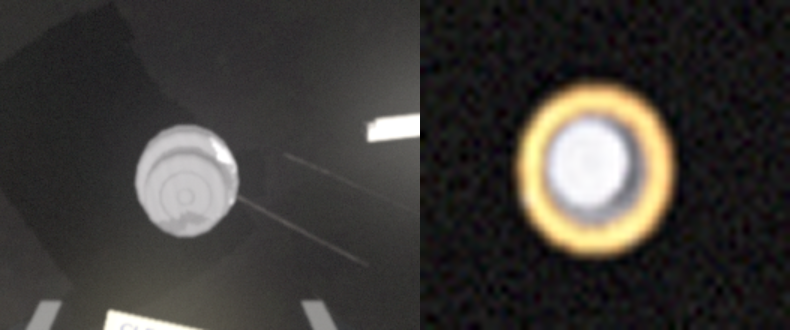

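d lies in its cradle. c's centre is at about wrist pixel (323,230).

```bash
python3 - <<'E'
from h import *
c=cal('w4');print('c',pix2z(c,[323.3,230],.048),'b',pix2z(c,[200+187/1.5,100+181/1.5],.024))
E
```

```text
c [[ 0.45904959 -0.34074544  0.048     ]] b [[ 0.46012296 -0.34160292  0.024     ]]
```

Call:
arm_command(targets="0.002 -0.002 -0.06 0 0 0; 0.002 -0.002 -0.13 0 0 0; 0.002 -0.002 -0.2 0 0 0; 0.002 -0.002 -0.25 0 0 0; 0.002 -0.002 -0.28 0 0 0; 0.002 -0.002 -0.29 0 0 0; 0.002 -0.002 -0.29 0 0 0; 0.002 -0.002 -0.29 0 0 0; 0.002 -0.002 -0.29 0 0 0")

```text
time_s: 8.6
ee_pos: [0.46, -0.3415, 0.206]
tcp_rot: [0.001, 0.988, 0.154, 0.001]
ft_force: [-0.1, -0.4, 0.2]
width: 0.0554
finger_force: 0.0
```

Call:
arm_command(targets="0 0 0 0 0 0; 0 0 0 0 0 0; 0 0 0 0 0 0; 0 0 0 0 0 0; 0 0 0 0 0 0; 0 0 0 0 0 0", claw=0, grip_force=40)

```text
time_s: 9.1
ee_pos: [0.4598, -0.3417, 0.2062]
tcp_rot: [0.001, 0.988, 0.153, 0.001]
ft_force: [-1.0, 1.9, 12.4]
width: 0.0388
finger_force: 38.8
```

Call:
arm_command(targets="0 0 0.05 0 0 0; 0 0 0.12 0 0 0; 0 0 0.2 0 0 0; 0 0 0.28 0 0 0; 0.02 0.05 0.3 0 0 0; 0.03 0.12 0.3 0 0 0; 0.03 0.2 0.3 0 0 0; 0.03 0.28 0.3 0 0 0; 0.03 0.36 0.3 0 0 0; 0.03 0.44 0.3 0 0 0")

```text
time_s: 9.93
ee_pos: [0.4739, -0.1198, 0.3555]
tcp_rot: [0.0, 0.988, 0.153, 0.001]
ft_force: [1.1, 1.3, -1.2]
width: 0.0385
finger_force: 41.6
```

Call:
arm_command(targets="0 0.08 0 0 0 0; 0 0.16 0 0 0 0; 0 0.24 0 0 0 0; 0 0.32 0 0 0 0; 0 0.4 0 0 0 0; 0 0.48 0 0 0 0; 0 0.56 0 0 0 0; -0.01 0.64 0 0 0 0; -0.02 0.72 0 0 0 0; -0.02 0.8 0 0 0 0")

```text
time_s: 10.77
ee_pos: [0.4631, 0.2804, 0.3554]
tcp_rot: [-0.0, 0.988, 0.153, 0.0]
ft_force: [0.9, 0.1, -2.1]
width: 0.0382
finger_force: 41.6
```

Call:
arm_command(targets="-0.01 0.08 0 0 0 0; -0.01 0.132 0 0 0 0; -0.01 0.132 0 0 0 0; -0.01 0.132 0 0 0 0; -0.01 0.132 0 0 0 0")

```text
time_s: 11.18
ee_pos: [0.4591, 0.3442, 0.3549]
tcp_rot: [0.0, 0.988, 0.154, -0.0]
ft_force: [-0.0, 0.0, -1.4]
width: 0.0383
finger_force: 41.5
```

```bash
cat >> h.py <<'E'
def cradle(c,xy,ro,z=.012):
    im=c['image'];hsv=cv2.cvtColor(im,cv2.COLOR_BGR2HSV)
    m=((hsv[...,1]>50)&(hsv[...,0]<35)&(hsv[...,2]>120)).astype(np.uint8)*255
    a=np.linspace(0,6.28,60);P=np.c_[xy[0]+1.15*ro*np.cos(a),xy[1]+1.15*ro*np.sin(a),0*a+z]
    k=np.zeros_like(m);cv2.fillPoly(k,[proj(c,P).astype(np.int32)],255)
    ys,xs=np.nonzero(m&k);h=cv2.convexHull(np.c_[xs,ys].astype(np.int32)).reshape(-1,2)
    Q=pix2z(c,h,z)[:,:2];A=np.c_[2*Q,np.ones(len(Q))];s=np.linalg.lstsq(A,(Q**2).sum(1),rcond=None)[0]
    return s[:2],np.sqrt(s[2]+s[0]**2+s[1]**2)
E
python3 - <<'E'
from h import *
c=snap('wrist','w5');o=telemetry.get_obs();print(o['ee_pos'],o['time_s'])
print(cradle(c,(.459,.345),.0328))
d=dict(cal('w2'));d['image']=cv2.imread('pics/w2.png');print(cradle(d,(.459,.345),.0328),cradle(d,(.611,.093),.0388),cradle(d,(.448,.17),.0268))
E
```

```text
[0.45930809 0.34377612 0.35496799] 11.2333
(array([0.45820375, 0.34807894]), np.float64(0.03275291709976338))
(array([0.45822604, 0.34608176]), np.float64(0.034055673413325625)) (array([0.60930248, 0.09624572]), np.float64(0.03995502814371173)) (array([0.44766299, 0.17208886]), np.float64(0.02694895834013052))
```

View pics/w5.png

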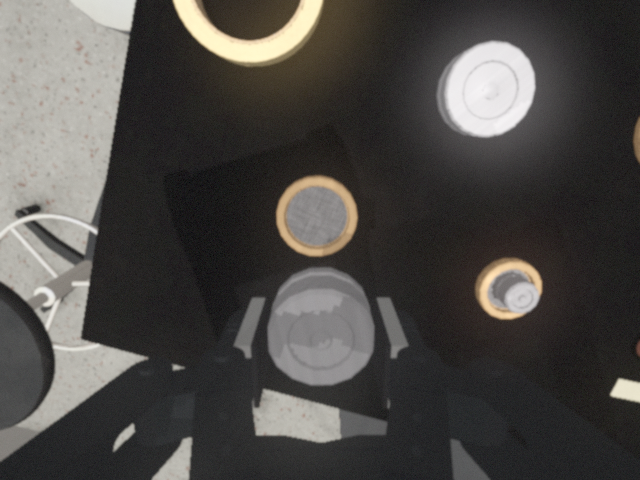

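Cradle c is at (317,216) with its felt empty; c is held level and centred at (321,325); d sits in its own cradle at (510,290).

Call:
arm_command(targets="-0.002 0.005 -0.06 0 0 0; -0.002 0.005 -0.13 0 0 0; -0.002 0.005 -0.2 0 0 0; -0.002 0.005 -0.26 0 0 0; -0.002 0.005 -0.3 0 0 0; -0.002 0.005 -0.32 0 0 0; -0.002 0.005 -0.328 0 0 0; -0.002 0.005 -0.332 0 0 0; -0.002 0.005 -0.334 0 0 0; -0.002 0.005 -0.334 0 0 0")

```text
time_s: 12.07
ee_pos: [0.459, 0.3472, 0.1889]
tcp_rot: [-0.0, 0.988, 0.153, 0.001]
ft_force: [1.0, -0.0, -2.3]
width: 0.0377
finger_force: 41.6
```

```bash
python3 - <<'E'
from h import *
c=snap('wrist','w6');o=telemetry.get_obs();print(o['ee_pos'],o['ft_force'])
cv2.imwrite('pics/w6c.png',c['image'][200:400,200:440])
E
```

```text
[0.45888842 0.34724247 0.18888872] [-0.62048505 -0.59864938 -1.03288733]
```

View pics/w6c.png

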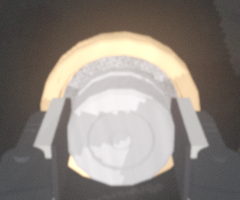

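Call:
arm_command(targets="0 0 -0.004 0 0 0; 0 0 -0.004 0 0 0; 0 0 -0.004 0 0 0")

```text
time_s: 12.37
ee_pos: [0.4592, 0.3475, 0.1874]
tcp_rot: [-0.001, 0.988, 0.153, 0.001]
ft_force: [-0.3, -2.6, 14.4]
width: 0.0385
finger_force: 44.5
```

Call:
arm_command(targets="0 0 0 0 0 0; 0 0 0 0 0 0; 0 0 0 0 0 0; 0 0 0 0 0 0; 0 0 0 0 0 0; 0 0 0.06 0 0 0; 0 0 0.12 0 0 0; 0 0 0.2 0 0 0; 0 0 0.28 0 0 0; 0 0 0.33 0 0 0", claw=0.8)

```text
time_s: 13.2
ee_pos: [0.4587, 0.3473, 0.3544]
tcp_rot: [-0.001, 0.988, 0.153, 0.001]
ft_force: [2.4, 1.3, 0.5]
width: 0.0686
finger_force: 0.0
```

Call:
arm_command(targets="0.03 -0.08 0 0 0 0; 0.05 -0.16 0 0 0 0; 0.05 -0.24 0 0 0 0; 0.05 -0.32 0 0 0 0; 0.05 -0.4 0 0 0 0; 0.05 -0.48 0 0 0 0; 0.05 -0.56 0 0 0 0; 0.05 -0.64 0 0 0 0; 0.05 -0.72 0 0 0 0; 0.05 -0.8 0 0 0 0", claw=0.9)

```text
time_s: 14.03
ee_pos: [0.483, -0.0548, 0.3508]
tcp_rot: [0.0, 0.988, 0.153, 0.0]
ft_force: [1.3, -0.5, -0.1]
width: 0.0766
finger_force: 0.0
```

Call:
arm_command(targets="0 -0.08 0 0 0 0; 0 -0.16 0 0 0 0; 0 -0.24 0 0 0 0; 0 -0.32 0 0 0 0; -0.01 -0.4 0 0 0 0; -0.03 -0.48 0 0 0 0; -0.046 -0.55 0 0 0 0; -0.046 -0.576 0 0 0 0; -0.046 -0.576 0 0 0 0; -0.046 -0.576 0 0 0 0")

```text
time_s: 14.87
ee_pos: [0.4601, -0.3412, 0.3504]
tcp_rot: [-0.0, 0.988, 0.152, -0.0]
ft_force: [-0.6, 0.2, 0.0]
width: 0.0768
finger_force: 0.0
```

```bash
python3 - <<'E'
from h import *
c=snap('wrist','w7');t=snap('top','t7');o=telemetry.get_obs();print(o['ee_pos'],o['width'],o['time_s'])
a=c['image'][100:320,200:480];b=t['image'][250:295,145:200]
cv2.imwrite('pics/m7.png',np.hstack([cv2.resize(a,(420,330)),cv2.resize(b,(370,330),interpolation=cv2.INTER_CUBIC)]))
E
```

```text
[ 0.46050544 -0.33984527  0.35051222] 0.07681375278153237 14.9667
```

View pics/m7.png

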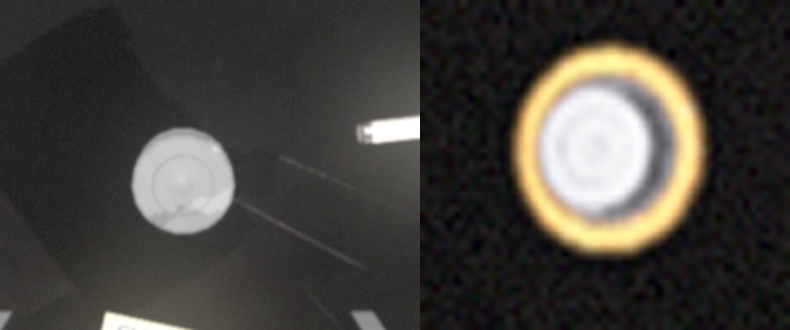

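c is in its recess, with the usual parallax offset. b is alone now, centred under the gripper at wrist pixel (322,223).

Call:
arm_command(targets="0 -0.001 -0.06 0 0 0; 0 -0.001 -0.13 0 0 0; 0 -0.001 -0.2 0 0 0; 0 -0.001 -0.26 0 0 0; 0 -0.001 -0.31 0 0 0; 0 -0.001 -0.335 0 0 0; 0 -0.001 -0.342 0 0 0; 0 -0.001 -0.342 0 0 0; 0 -0.001 -0.342 0 0 0; 0 -0.001 -0.342 0 0 0")

```text
time_s: 15.8
ee_pos: [0.4611, -0.3417, 0.1813]
tcp_rot: [0.001, 0.988, 0.153, 0.001]
ft_force: [-0.1, -0.0, 0.6]
width: 0.0767
finger_force: 0.0
```

Call:
arm_command(targets="0 0 0 0 0 0; 0 0 0 0 0 0; 0 0 0 0 0 0; 0 0 0 0 0 0; 0 0 0 0 0 0; 0 0 0 0 0 0; 0 0 0 0 0 0", claw=0, grip_force=60)

```text
time_s: 16.38
ee_pos: [0.4607, -0.3417, 0.1811]
tcp_rot: [0.001, 0.988, 0.153, 0.001]
ft_force: [-2.2, 1.9, 17.1]
width: 0.0497
finger_force: 59.1
```

Call:
arm_command(targets="0 0 0.05 0 0 0; 0 0 0.12 0 0 0; 0 0 0.2 0 0 0; 0 0 0.28 0 0 0; 0.02 0.02 0.34 0 0 0; 0.06 0.08 0.34 0 0 0; 0.09 0.15 0.34 0 0 0; 0.12 0.22 0.34 0 0 0; 0.15 0.29 0.34 0 0 0; 0.18 0.36 0.34 0 0 0")

```text
time_s: 17.22
ee_pos: [0.5506, -0.1598, 0.3502]
tcp_rot: [0.0, 0.988, 0.153, 0.0]
ft_force: [1.8, -1.3, -2.4]
width: 0.0494
finger_force: 65.2
```

Call:
arm_command(targets="0.03 0.07 0 0 0 0; 0.06 0.14 0 0 0 0; 0.09 0.21 0 0 0 0; 0.11 0.28 0 0 0 0; 0.12 0.35 0 0 0 0; 0.12 0.42 0 0 0 0; 0.12 0.48 0 0 0 0; 0.12 0.51 0 0 0 0; 0.12 0.51 0 0 0 0; 0.12 0.51 0 0 0 0")

```text
time_s: 18.05
ee_pos: [0.6102, 0.0941, 0.3498]
tcp_rot: [0.0, 0.988, 0.154, -0.0]
ft_force: [-0.4, 0.2, -2.3]
width: 0.0496
finger_force: 65.0
```

```bash
python3 - <<'E'
from h import *
c=snap('wrist','w8');o=telemetry.get_obs();print(o['ee_pos'],o['width'],o['time_s'],o['ft_force'])
print(cradle(c,(.611,.094),.0388))
E
```

```text
[0.61028579 0.09326001 0.34979586] 0.04956084720645584 18.1 [ 0.7426932  -0.89345554 -2.68343752]
(array([0.61059781, 0.09532909]), np.float64(0.038490786512409496))
```

Call:
arm_command(targets="0 0.003 -0.06 0 0 0; 0 0.003 -0.13 0 0 0; 0 0.003 -0.2 0 0 0; 0 0.003 -0.25 0 0 0; 0 0.003 -0.29 0 0 0; 0 0.003 -0.31 0 0 0; 0 0.003 -0.318 0 0 0; 0 0.003 -0.323 0 0 0; 0 0.003 -0.323 0 0 0; 0 0.003 -0.323 0 0 0")

```text
time_s: 18.93
ee_pos: [0.611, 0.0949, 0.1894]
tcp_rot: [0.0, 0.988, 0.153, 0.001]
ft_force: [-0.2, -0.1, -2.6]
width: 0.0496
finger_force: 65.1
```

```bash
python3 - <<'E'
from h import *
c=snap('wrist','w9');o=telemetry.get_obs();print(o['ee_pos'],o['ft_force'])
cv2.imwrite('pics/w9c.png',c['image'][180:420,180:460])
E
```

```text
[0.61098659 0.0950007  0.18947729] [ 0.06489316  0.46224541 -2.41967047]
```

View pics/w9c.png

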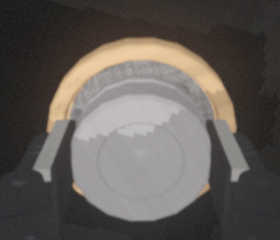

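b is centred in the recess with felt visible behind it; lowering, releasing, and moving to a.

Call:
arm_command(targets="0 0 -0.003 0 0 0; 0 0 -0.006 0 0 0; 0 0 -0.006 0 0 0; 0 0 -0.006 0 0 0")

```text
time_s: 19.32
ee_pos: [0.6109, 0.0951, 0.1872]
tcp_rot: [0.0, 0.988, 0.153, 0.001]
ft_force: [-4.9, -1.9, 22.4]
width: 0.0499
finger_force: 67.8
```

Call:
arm_command(targets="0 0 0 0 0 0; 0 0 0 0 0 0; 0 0 0 0 0 0; 0 0 0 0 0 0; 0 0 0 0 0 0; 0 0 0 0 0 0; 0 0 0.06 0 0 0; 0 0 0.13 0 0 0; 0 0 0.22 0 0 0; 0 0 0.3 0 0 0", claw=1)

```text
time_s: 20.15
ee_pos: [0.61, 0.095, 0.3346]
tcp_rot: [-0.0, 0.988, 0.153, -0.001]
ft_force: [1.5, 1.0, 0.0]
width: 0.0854
finger_force: 0.0
```

Call:
arm_command(targets="0 0 0.03 0 0 0; -0.02 0.07 0.03 0 0 0; -0.05 0.14 0.03 0 0 0; -0.05 0.21 0.03 0 0 0; -0.05 0.28 0.03 0 0 0; -0.05 0.32 0.03 0 0 0; -0.05 0.324 0.03 0 0 0; -0.05 0.324 0.03 0 0 0; -0.05 0.324 0.03 0 0 0")

```text
time_s: 20.9
ee_pos: [0.5853, 0.2566, 0.3483]
tcp_rot: [0.0, 0.988, 0.153, -0.0]
ft_force: [-1.0, -0.8, 0.0]
width: 0.0851
finger_force: 0.0
```

```bash
python3 - <<'E'
from h import *
c=snap('wrist','w10');t=snap('top','t10');o=telemetry.get_obs();print(o['ee_pos'],o['width'],o['time_s'])
a=c['image'][60:380,110:530]
b=t['image'][170:290,150:370]
cv2.imwrite('pics/m10.png',np.vstack([cv2.resize(a,(440,330)),cv2.resize(b,(440,240),interpolation=cv2.INTER_CUBIC)]))
E
```

```text
[0.58551006 0.25594758 0.34840167] 0.08540865660185129 21.0
```

View pics/m10.png

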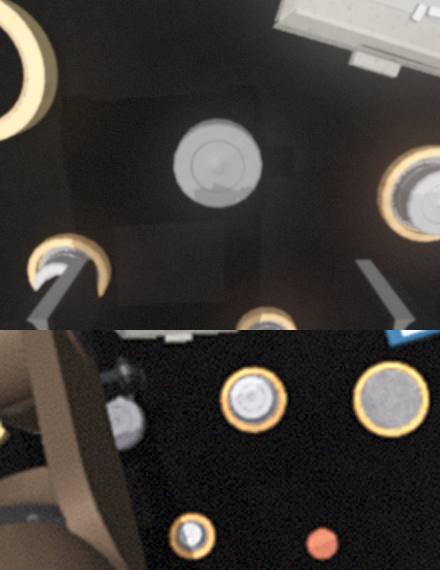

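The upper view shows weight a at about wrist pixel (318,221), clear of the drawers. Below it, b, c and d lie in their cradles; cradle a, at top pixel (345,205), is empty. All 14 views are used up, so from here I check by numbers.

```bash
python3 - <<'E'
from h import *
c=cal('w10');print('a',pix2z(c,[317.6,221],.024))
im=cv2.imread('pics/w10.png');g=cv2.cvtColor(im,cv2.COLOR_BGR2GRAY);m=np.zeros_like(g);cv2.circle(m,(318,221),52,255,-1)
m&=((g>75)*255).astype(np.uint8);k=max(cv2.findContours(m,0,1)[0],key=cv2.contourArea);print(cv2.fitEllipse(k))
E
```

```text
a [[0.58580335 0.25973003 0.024     ]]
((317.3911437988281, 218.24989318847656), (84.44670867919922, 85.90730285644531), 2.0103631019592285)
```

Call:
arm_command(targets="0 0.004 -0.06 0 0 0; 0 0.004 -0.13 0 0 0; 0 0.004 -0.2 0 0 0; 0 0.004 -0.26 0 0 0; 0 0.004 -0.31 0 0 0; 0 0.004 -0.335 0 0 0; 0 0.004 -0.344 0 0 0; 0 0.004 -0.344 0 0 0; 0 0.004 -0.344 0 0 0; 0 0.004 -0.344 0 0 0")

```text
time_s: 21.83
ee_pos: [0.5862, 0.2592, 0.1782]
tcp_rot: [-0.0, 0.988, 0.153, 0.001]
ft_force: [-0.8, 0.5, 0.1]
width: 0.0853
finger_force: 0.0
```

Call:
arm_command(targets="0 0 0 0 0 0; 0 0 0 0 0 0; 0 0 0 0 0 0; 0 0 0 0 0 0; 0 0 0 0 0 0; 0 0 0 0 0 0; 0 0 0 0 0 0", claw=0, grip_force=70)

```text
time_s: 22.42
ee_pos: [0.5859, 0.2592, 0.1782]
tcp_rot: [-0.0, 0.988, 0.153, 0.001]
ft_force: [-2.9, -1.9, 15.8]
width: 0.0613
finger_force: 72.4
```

Call:
arm_command(targets="0 0 0.03 0 0 0; 0 0 0.08 0 0 0; 0 0 0.14 0 0 0; 0 0 0.21 0 0 0; 0 0 0.28 0 0 0; 0 0 0.33 0 0 0; 0 -0.04 0.34 0 0 0; 0 -0.1 0.34 0 0 0; 0.01 -0.17 0.34 0 0 0; 0.01 -0.24 0.34 0 0 0")

```text
time_s: 23.25
ee_pos: [0.5904, 0.1382, 0.3471]
tcp_rot: [0.0, 0.988, 0.154, 0.001]
ft_force: [1.0, -0.1, -5.4]
width: 0.0613
finger_force: 80.1
```

Call:
arm_command(targets="0.01 -0.07 0 0 0 0; 0.02 -0.14 0 0 0 0; 0.03 -0.21 0 0 0 0; 0.034 -0.28 0 0 0 0; 0.034 -0.34 0 0 0 0; 0.034 -0.39 0 0 0 0; 0.034 -0.42 0 0 0 0; 0.034 -0.42 0 0 0 0; 0.034 -0.42 0 0 0 0; 0.034 -0.42 0 0 0 0")

```text
time_s: 24.08
ee_pos: [0.6073, -0.0703, 0.3466]
tcp_rot: [-0.0, 0.988, 0.153, -0.0]
ft_force: [-0.1, 0.5, -5.1]
width: 0.0612
finger_force: 80.0
```

```bash
python3 - <<'E'
from h import *
c=snap('wrist','w11');o=telemetry.get_obs();print(o['ee_pos'],o['width'],o['time_s'],o['ft_force'])
print(cradle(c,(.608,-.072),.0448))
E
```

```text
[ 0.60736503 -0.06995295  0.34654926] 0.060770093604855406 24.1333 [-1.16928455  0.52313322 -4.57873062]
(array([ 0.60732605, -0.07164957]), np.float64(0.0450973220917722))
```

Call:
arm_command(targets="0 -0.004 -0.06 0 0 0; 0 -0.004 -0.13 0 0 0; 0 -0.004 -0.2 0 0 0; 0 -0.004 -0.25 0 0 0; 0 -0.004 -0.29 0 0 0; 0 -0.004 -0.31 0 0 0; 0 -0.004 -0.317 0 0 0; 0 -0.004 -0.322 0 0 0; 0 -0.004 -0.322 0 0 0; 0 -0.004 -0.322 0 0 0")

```text
time_s: 24.97
ee_pos: [0.608, -0.0728, 0.1867]
tcp_rot: [0.0, 0.988, 0.153, 0.001]
ft_force: [-0.1, 0.0, -4.1]
width: 0.0609
finger_force: 80.1
```

Call:
arm_command(targets="0 0 -0.002 0 0 0; 0 0 -0.005 0 0 0; 0 0 -0.005 0 0 0; 0 0 -0.005 0 0 0")

```text
time_s: 25.3
ee_pos: [0.6079, -0.0731, 0.1843]
tcp_rot: [0.0, 0.988, 0.153, 0.001]
ft_force: [-2.6, 0.8, 8.7]
width: 0.0615
finger_force: 81.8
```

Contact came exactly at the felt height, so I release and back off towards the start.

Call:
arm_command(targets="0 0 0 0 0 0; 0 0 0 0 0 0; 0 0 0 0 0 0; 0 0 0 0 0 0; 0 0 0 0 0 0; 0 0 0 0 0 0; 0 0 0.06 0 0 0; 0 0 0.13 0 0 0; 0 0 0.22 0 0 0; 0 0 0.3 0 0 0", claw=1)

```text
time_s: 26.13
ee_pos: [0.6069, -0.0729, 0.3325]
tcp_rot: [-0.0, 0.988, 0.153, -0.001]
ft_force: [1.9, 0.4, -0.5]
width: 0.0853
finger_force: 0.0
```

Call:
arm_command(targets="0 -0.08 0.1 0 0 0; -0.02 -0.16 0.1 0 0 0; -0.05 -0.24 0.1 0 0 0; -0.1 -0.32 0.1 0 0 0; -0.15 -0.4 0.1 0 0 0; -0.2 -0.48 0.1 0 0 0; -0.24 -0.55 0.1 0 0 0; -0.24 -0.6 0.1 0 0 0; -0.24 -0.6 0.1 0 0 0; -0.24 -0.6 0.1 0 0 0")

```text
time_s: 26.97
ee_pos: [0.4861, -0.3761, 0.3813]
tcp_rot: [0.0, 0.988, 0.152, 0.0]
ft_force: [-1.0, 0.8, 0.5]
width: 0.0855
finger_force: 0.0
```

```bash
python3 - <<'E'
from h import *
c=snap('top','t12');o=telemetry.get_obs();print(o['ee_pos'],o['width'],o['time_s'])
g=cv2.cvtColor(c['image'],cv2.COLOR_BGR2HSV)
# predicted top-of-weight centre if seated at cradle centre (z=.030) versus bright-disc centroid
for n,x,y,r in [('a',.6072,-.0734,.032),('b',.6109,.0929,.026),('c',.459,.3452,.02),('d',.4484,.1696,.014)]:
    p=proj(c,[[x,y,.03]])[0];R=r*556/1.33
    best=max(((g[...,2][(yy-v)**2+(xx-u)**2<(R*.95)**2].astype(float)-0).mean()-1.5*g[...,1][(yy-v)**2+(xx-u)**2<(R*.95)**2].mean(),u,v)
      for yy,xx in [np.mgrid[:480,:640]] for u in np.arange(p[0]-4,p[0]+4.1,.5) for v in np.arange(p[1]-4,p[1]+4.1,.5))
    q=pix2z(c,[best[1:]],.03)[0];print(n,'score',round(best[0]),'off mm',((q[:2]-[x,y])*1000).round(1))
a=cv2.imread('pics/top0.png')
for n,u,v in[('bung',311,277),('beaker',397,264)]:
    s=np.s_[v-22:v+22,u-22:u+22];print(n,cv2.phaseCorrelate(a[s].mean(2),c['image'][s].mean(2)))
E
```

```text
[ 0.48669738 -0.37437794  0.38116074] 0.0850580460169019 27.0167
a score 242 off mm [ 2.4 -1.3]
b score 244 off mm [0. 0.]
c score 235 off mm [0.  1.2]
d score 240 off mm [ 2.4 -0. ]
bung ((0.42548710205183937, 0.37098371737099), 0.9934327031556168)
beaker ((0.5688836939709603, 0.5440176435057076), 1.1174917726417797)
```

All four are within 3 mm of their recess centres, and the bung and beaker have not moved.

```bash
python3 -c "
from h import *
print(arm.job_done())"
```

```text
the job is handed in; nothing more can be done
None
```

The stack is apart and all four weights lie in their matching cradles, within about 3 mm of centre; the bung and beaker were never touched, and the job was handed in at about 27 s (no verdict came back).

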